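Tap-test xylophone bars

ROBOT

A 6-joint arm with a two-finger parallel gripper is mounted at the origin on a cart in front of the work surface, level with it; the furniture and walls round the work are solid. World frame = base frame: x ahead of the robot, y to its left, z up, the work surface at z = 0. Lengths are in m, angles in rad, forces in N, time in s.
With the tool pointing down it reaches from about 0.375 to 0.975 m from the base axis. Payload 3.8 kg.
Tool frame: the origin (TCP) lies at the very end of the fingers, on their centre line; the grasp point (between the pads) lies 19 mm behind it (bot.grip_depth is the distance from the TCP to the grasp point, in m); y points along the fingers, x is the direction in which the jaws open and shut, and the axes are right-handed (so a half turn about y gives the same grasp; the last joint's range is limited). The gripper opens to 88 mm and grips with 3 to 60 N. Pads are 18 mm wide; open, the fingers measure 123 mm over their backs; the gripper's body (75 mm by 187 mm) begins 45 mm behind the grasp point.
Start: joints at [-1.321, 0.264, 1.604, -0, 1.274, -0.037], TCP at [0.191, -0.647, 0.239] pointing down, gripper open.
Joint ranges: [-2.63, 2.63], [-0.94, 2.18], [0.31, 2.57], [-1.31, 4.45], [0, 2.66], [-2.55, 2.55]. Speed limits (rad/s): [2.57, 2.57, 3.14, 3.14, 3.14, 3.14].

INTERFACE

Orientations are given as a 3x3 rotation matrix whose columns are the frame's x, y, z axes.
In Python, from workcell import bot gives the robot as it stands.
- The arm moves only by the shell command python3 -m jog 'ROWS' [FORCE]. ROWS is JSON, a list of rows, each a list of 7 numbers: the finger opening in m, from 0 to 0.0881, then the shift along the tool's x, y, z in m, then the turn, a rotation vector about the tool's x, y, z in rad. A call has 1 to 20 rows; each row shifts and turns the commanded pose from where the row before left it, along the tool's axes as they then stand; what a row does not reach is not made up. A row lasts 1/12 s, in which the tool goes at most 41.7 mm and 7.16 degrees, less where a joint would pass 70% of its speed; a pose out of reach is approached as far as the arm can. A call with a gripper value outside its range is refused whole. The fingers move at their own pace and stop on an object; FORCE is the grip in N (left out, the last holds). Time passes only in rows, so rows that do not move let the fingers close. It gives the time, the measured TCP pose, the force and the opening at its end, in the units of the state.
- bot.sense(): the state, without advancing time (a new reading comes with each control period).
- bot.camera(name): name is "scene" or "top"; returns a dict with "image" (420x560x3 uint8, red, green, blue), "z_map" (420x560 float32, m along the optical axis (not along the pixel's ray), 0 where there is no reading), "camera_matrix" (3x3 intrinsics, pixels), "distortion" ([k1, k2, p1, p2, k3] as OpenCV has them; the pictures are not rectified), "R" (3x3) and "t" (3): a world point X has camera coordinates R X + t. Camera axes: x right, y down, z forward; pixel columns grow to the right and rows downward; lengths in m; the calibration is good to about 2 mm. A picture is of the moment at which its call begins.
- bot.job_done(): hands the job in, once; it reports no verdict.
The state is a dict: "time_s": time; "joint_positions": joint angles; "qd": joint speeds; "effort": joint torques, N m; "eef_pos": TCP position; "ee_rot": TCP orientation; "contact_force": force on the tool from outside, world axes, zero at the start; "torque": the same for the moment, N m; "opening": finger opening in m.
Only numpy, scipy, OpenCV 4.12 (cv2) and the standard library are available. Lean on these libraries where they do the work, as an engineer would, in place of code of your own. Each camera call takes 0.05 s, during which the arm holds its last target.

TASK

Four freshly carved xylophone bars stand on wooden test blocks, each on springy feet. Tap the three shorter ones lightly on top with the fingertips, from the shortest up to the third shortest, so that each dips a little and springs back before the next, and never push a bar right down to its stop. The feet of the longest bar are still drying, so do not touch that one, and leave every block and all else on the bench standing where it is.

Things in the scene. Friction and masses are not known exactly. Their poses are not given: they have to be found in the camera images.
- stand_shortest: loose dark wooden block, 96 x 44 x 18 mm, carrying the shortest xylophone bar; origin under its centre on the bench, x along the bar, z up. The block stays where it stands
- top_shortest (a point): centre of the top face of the shortest xylophone bar: pale wood, 90 mm long (along x), 34 mm wide, 14 mm thick at its ends, top 48 mm above the bench when untouched, z up; a brass dome screw 28 % of the length either side of the centre
- bar_shortest (a joint): how far the shortest bar is pushed down on its springy feet, m: 0 untouched, 0.010 right down on its stop. About 1 N starts it moving, each further mm takes 0.7 N, and about 8 N puts it on the stop; it springs back when released
- stand_second: loose dark wooden block, 126 x 44 x 18 mm, carrying the second shortest xylophone bar; origin under its centre on the bench, x along the bar, z up. The block stays where it stands
- top_second (a point): centre of the top face of the second shortest xylophone bar: pale wood, 120 mm long (along x), 34 mm wide, 14 mm thick at its ends, top 48 mm above the bench when untouched, z up; a brass dome screw 28 % of the length either side of the centre
- bar_second (a joint): how far the second shortest bar is pushed down on its springy feet, m: 0 untouched, 0.010 right down on its stop. About 1 N starts it moving, each further mm takes 0.7 N, and about 8 N puts it on the stop; it springs back when released
- stand_third: loose dark wooden block, 156 x 44 x 18 mm, carrying the third shortest xylophone bar; origin under its centre on the bench, x along the bar, z up. The block stays where it stands
- top_third (a point): centre of the top face of the third shortest xylophone bar: pale wood, 150 mm long (along x), 34 mm wide, 14 mm thick at its ends, top 48 mm above the bench when untouched, z up; a brass dome screw 28 % of the length either side of the centre
- bar_third (a joint): how far the third shortest bar is pushed down on its springy feet, m: 0 untouched, 0.010 right down on its stop. About 1 N starts it moving, each further mm takes 0.7 N, and about 8 N puts it on the stop; it springs back when released
- stand_longest: loose dark wooden block, 186 x 44 x 18 mm, carrying the longest xylophone bar; origin under its centre on the bench, x along the bar, z up. The block stays where it stands and is left alone
- top_longest (a point): centre of the top face of the longest xylophone bar: pale wood, 180 mm long (along x), 34 mm wide, 14 mm thick at its ends, top 48 mm above the bench when untouched, z up; a brass dome screw 28 % of the length either side of the centre
- bar_longest (a joint): how far the longest bar is pushed down on its springy feet, m: 0 untouched, 0.010 right down on its stop. About 1 N starts it moving, each further mm takes 0.7 N, and about 8 N puts it on the stop; it springs back when released
- egg_cup: a dark turned wooden egg cup, 48 mm across, 57 mm tall; origin under its centre; a bystander
- offcut: a weathered grey offcut of wood, 38 x 83 x 23 mm; origin under its centre; a bystander
- block_plane: a small steel block plane, 50 x 150 x 62 mm (highest 62 mm); origin under its centre; a bystander
- sanding_block: a wooden sanding block, 56 x 100 x 28 mm; origin under its centre; a bystander
- spoon_blank_1: a pale carved spoon blank, 50 x 291 x 22 mm, lying flat; origin under its centre; a bystander

How it is judged:
By the outcome, as a careful person would: the job done as asked, in the order asked, and still so for the second after the job is handed in, with the robot touching nothing.
It also fails if it takes over 51 s, if anything falls off the work surface, if the arm or the gripper's body presses on something with over 40 N, if the wrist force passes 120 N, or if a joint passes its speed limit or range.

## Working session

There is one attempt and no reset: what is moved stays moved. The work goes in short steps, Python scripts to look and compute and a shell command to move; the robot and the scene stay as the last step left them, time stands still between calls to the robot, and variables do not carry over. Pictures are saved under pics/ and viewed, and the job is handed in when it is done.

```bash
mkdir -p pics; ls
python3 - <<'E'
from workcell import bot
import cv2,numpy as np
for n in("top","scene"):
    c=bot.camera(n); cv2.imwrite(f"pics/{n}1.png",c["image"][:,:,::-1]); np.savez(f"{n}1.npz",**c)
    print(n,c["camera_matrix"].tolist(),c["distortion"],c["R"].round(3).tolist(),c["t"])
print(bot.sense())
E
```

```text
pics
top [[411.6686474620155, 0.0, 276.9247239633335], [0.0, 411.6686474620155, 213.10865864636105], [0.0, 0.0, 1.0]] [0.00483531 0.         0.         0.         0.        ] [[0.081, -0.997, -0.001], [-0.972, -0.078, -0.221], [0.22, 0.019, -0.975]] [-0.07699165  0.58767043  1.20607751]
scene [[486.5390069685424, 0.0, 278.8442160425586], [0.0, 486.5390069685424, 213.86947790662916], [0.0, 0.0, 1.0]] [0.04729819 0.         0.         0.         0.        ] [[-0.753, -0.658, -0.007], [-0.331, 0.388, -0.861], [0.569, -0.646, -0.509]] [0.42999344 0.25445429 1.25001285]
{'time_s': 0.1, 'joint_positions': array([-1.32094266e+00,  2.64714696e-01,  1.60518111e+00, -7.32333576e-06,
        1.27371587e+00, -3.69199471e-02]), 'qd': array([ 0.00045395, -0.00176513, -0.00373348, -0.00044846,  0.00193561,
        0.00084794]), 'effort': array([ 1.15068701e-04, -5.03618610e+01, -3.58070004e+01,  7.30099878e-02,
        2.32711353e-02, -4.73516889e-05]), 'eef_pos': array([ 0.19075918, -0.64683664,  0.23751808]), 'ee_rot': array([[ 2.82860625e-01, -5.06014677e-04,  9.59160889e-01],
       [-9.59158900e-01,  1.95460424e-03,  2.82861070e-01],
       [-2.01791180e-03, -9.99997962e-01,  6.75320975e-05]]), 'contact_force': array([ 0.00225803,  1.2579543 , -0.14264022]), 'torque': array([ 0.03306131, -0.01982574,  0.00959273]), 'opening': 0.0882409501549589}
```

View pics/top1.png

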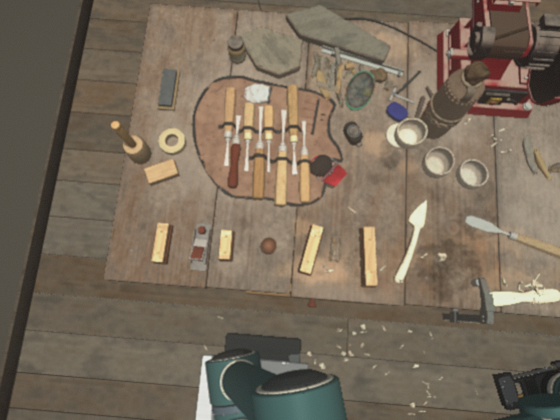

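View pics/scene1.png

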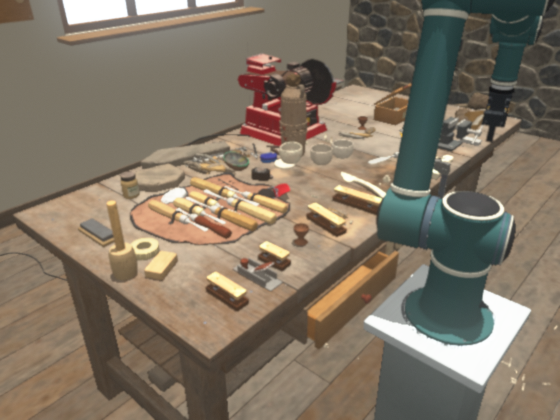

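The top view shows four pale bars at about (161,243), (226,245), (312,249) and (370,256). The plane is at (200,247), the egg cup at (268,245) and the grey offcut at (335,248). I'll enlarge that area next.

Run:
```python
import cv2
im=cv2.imread("pics/top1.png")
a=im[205:305,140:270];b=im[205:305,260:390]
cv2.imwrite("pics/ca.png",cv2.resize(a,None,fx=6,fy=6,interpolation=cv2.INTER_CUBIC))
cv2.imwrite("pics/cb.png",cv2.resize(b,None,fx=6,fy=6,interpolation=cv2.INTER_CUBIC))
```

```text
(no output)
```

View pics/ca.png

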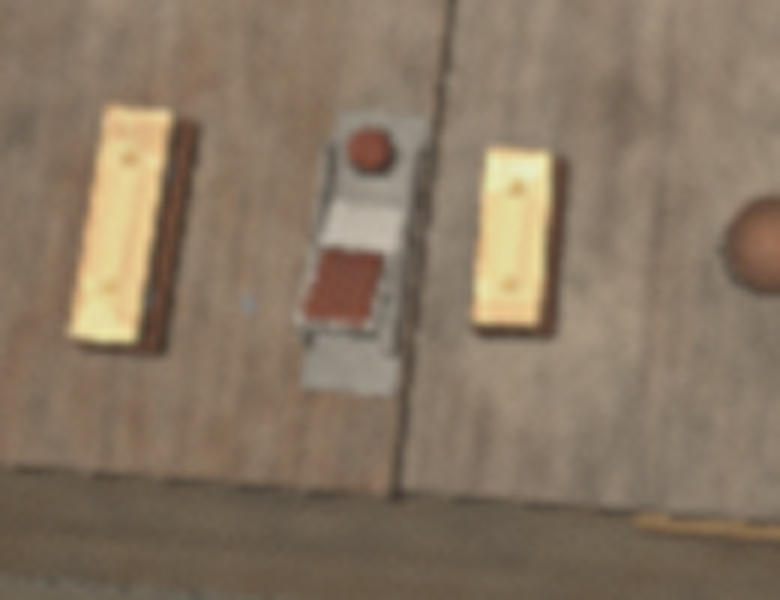

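View pics/cb.png

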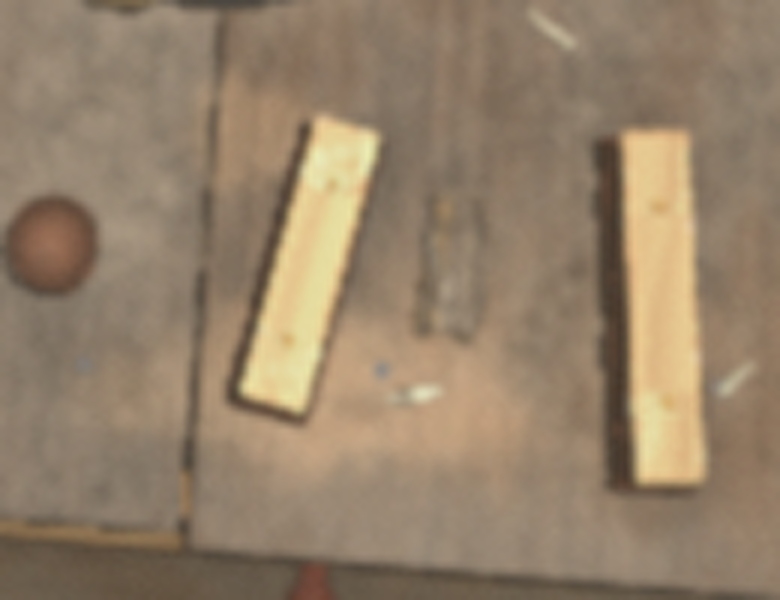

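The left crop holds the second bar on the left and the shortest on the right, with the plane between them. The right crop holds the third bar, the offcut, and the longest bar. I'll project their corners onto z = 0.048 and check lengths.

```bash
cat > h.py <<'E'
import numpy as np,cv2
def w(n,uv,z=None):
    c=np.load(n+"1.npz"); R,t=c["R"],c["t"]
    p=cv2.undistortPoints(np.array(uv,float).reshape(-1,1,2),c["camera_matrix"],c["distortion"])[:,0]
    d=np.c_[p,np.ones(len(p))]@R; o=-R.T@t
    return o+d*((z-o[2])/d[:,2])[:,None]
def depth(n,uv):
    c=np.load(n+"1.npz"); R,t=c["R"],c["t"]
    p=cv2.undistortPoints(np.array(uv,float).reshape(-1,1,2),c["camera_matrix"],c["distortion"])[:,0]
    zz=np.array([c["z_map"][int(round(v)),int(round(u))] for u,v in uv])
    return (np.c_[p,np.ones(len(p))]*zz[:,None]-t)@R
E
python3 - <<'E'
from h import *
f=lambda L,ox:[((a+.5)/6-.5+ox,(b+.5)/6-.5+205) for a,b in L]
B=dict(short=f([(487,148),(553,150),(543,328),(473,322)],140),second=f([(105,105),(175,110),(138,345),(70,338)],140),
third=f([(315,115),(380,133),(303,415),(238,400)],260),longest=f([(622,130),(689,130),(705,485),(637,488)],260))
for k,uv in B.items():
    P=w("top",uv,.048); far=(P[0]+P[1])/2;near=(P[2]+P[3])/2;d=far-near
    m=np.mean(uv,0)
    print(k,P.mean(0).round(4),"len",np.linalg.norm(d).round(4),"wid",np.linalg.norm(P[0]-P[1]).round(4),"yaw",np.degrees(np.arctan2(d[1],d[0])).round(1),"depth",depth("top",[m])[0].round(4))
for nm,uv in [("plane",f([(350,110),(425,115),(305,390),(395,390),(370,150),(345,280)],140)),("egg",f([(50,245)],260)),("off",f([(430,195),(480,195),(420,335),(470,340)],260))]:
    print(nm,depth("top",uv).round(3).tolist())
P=w("top",f([(657,207),(668,401),(331,185),(287,340),],260),.048);print(P.round(4))
P=w("top",f([(517,189),(509,285),(129,158),(109,287),],140),.048);print(P.round(4))
E
```

```text
short [0.486  0.1217 0.048 ] len 0.0912 wid 0.0342 yaw 2.3 depth [0.4865 0.1226 0.0414]
second [0.4765 0.3232 0.048 ] len 0.1219 wid 0.0366 yaw -0.5 depth [0.4755 0.3224 0.0509]
third [ 0.493 -0.143  0.048] len 0.152 wid 0.0348 yaw -11.5 depth [ 0.4918 -0.1426  0.05  ]
longest [ 0.4864 -0.3241  0.048 ] len 0.1822 wid 0.0347 yaw 4.2 depth [ 0.485  -0.3243  0.0474]
plane [[0.554, 0.225, -0.003], [0.554, 0.183, 0.002], [0.403, 0.229, -0.001], [0.406, 0.182, 0.002], [0.528, 0.204, 0.031], [0.456, 0.205, 0.051]]
egg [[0.494, -0.009, 0.035]]
off [[0.543, -0.209, -0.002], [0.544, -0.235, 0.0], [0.465, -0.205, 0.014], [0.464, -0.231, 0.017]]
[[ 0.5369 -0.3194  0.048 ]
 [ 0.4381 -0.328   0.048 ]
 [ 0.5348 -0.1515  0.048 ]
 [ 0.4533 -0.134   0.048 ]]
[[0.5106 0.1229 0.048 ]
 [0.4608 0.1216 0.048 ]
 [0.5106 0.3246 0.048 ]
 [0.4434 0.3252 0.048 ]]
```

```bash
python3 -m jog '[[0,0,0,0,0,0.096,0],[0,0,0,0,0,0.096,0],[0,0,0,0,0,0.095,0],[0,0,0,0.03,0,0,0],[0,0,0,0.03,0,0,0],[0,0,0,0.03,0,0,0],[0,0,0,0.03,0,0,0],[0,0,0,0.03,0,0,0],[0,0,0,0.03,0,0,0],[0,0,0,0.03,0,0,0],[0,0,0,0.03,0,0,0],[0,0,0,0.03,0,0,0],[0,0,0,0.025,0,0,0],[0,0,0,0,0,0,0],[0,0,0,0,0,0,0]]' 10; python3 -c "
from workcell import bot
print(bot.sense())"
```

```text
time_s: 1.35
eef_pos: [0.4872, -0.6466, 0.2371]
ee_rot: [[0.002, -0.001, 1.0], [-1.0, 0.002, 0.002], [-0.002, -1.0, -0.001]]
contact_force: [-0.6, -0.8, -0.2]
opening: 0.0
{'time_s': 1.35, 'joint_positions': array([-9.55730289e-01,  5.23689554e-01,  1.25418217e+00, -2.61211081e-04,
        1.36577107e+00,  6.12992458e-01]), 'qd': array([-0.03246137, -0.02328867,  0.0210796 , -0.01471346,  0.00345515,
       -0.00242831]), 'effort': array([ 1.51258886e+00, -6.42001605e+01, -3.71907556e+01,  2.78506810e-01,
       -1.06000830e-01,  4.18214570e-02]), 'eef_pos': array([ 0.48716031, -0.64655114,  0.23712844]), 'ee_rot': array([[ 0.00212596, -0.00139182,  0.99999677],
       [-0.99999657,  0.00152684,  0.00212808],
       [-0.0015298 , -0.99999787, -0.00138857]]), 'contact_force': array([-0.61367938, -0.80373351, -0.15173296]), 'torque': array([ 0.03282257,  0.04817087, -0.02678402]), 'opening': 3.1660795884233225e-05}
```

```bash
python3 -m jog '[[0,-0.039,0,0,0,0,0],[0,-0.039,0,0,0,0,0],[0,-0.039,0,0,0,0,0],[0,-0.039,0,0,0,0,0],[0,-0.039,0,0,0,0,0],[0,-0.039,0,0,0,0,0],[0,-0.039,0,0,0,0,0],[0,-0.039,0,0,0,0,0],[0,-0.039,0,0,0,0,0],[0,-0.039,0,0,0,0,0],[0,-0.039,0,0,0,0,0],[0,-0.039,0,0,0,0,0],[0,-0.039,0,0,0,0,0],[0,-0.039,0,0,0,0,0],[0,-0.039,0,0,0,0,0],[0,-0.039,0,0,0,0,0],[0,-0.039,0,0,0,0,0],[0,-0.039,0,0,0,0,0],[0,-0.039,0,0,0,0,0],[0,-0.027,0,0,0,0,0]]'
python3 -m jog '[[0,0,0.03,0,0,0,0],[0,0,0.03,0,0,0,0],[0,0,0.03,0,0,0,0],[0,0,0.03,0,0,0,0],[0,0,0.025,0,0,0,0],[0,0,0.01,0,0,0,0],[0,0,0,0,0,0,0],[0,0,0,0,0,0,0],[0,0,0,0,0,0,0],[0,0,0,0,0,0,0]]'
```

```text
time_s: 3.02
eef_pos: [0.4849, 0.1221, 0.2387]
ee_rot: [[-0.0, 0.0, 1.0], [-1.0, 0.0, -0.0], [-0.0, -1.0, 0.0]]
contact_force: [-0.1, 0.6, 0.5]
opening: 0.0006
time_s: 3.85
eef_pos: [0.4879, 0.1206, 0.0859]
ee_rot: [[-0.0, 0.004, 1.0], [-1.0, 0.001, -0.0], [-0.001, -1.0, 0.004]]
contact_force: [0.3, -0.4, 0.1]
opening: 0.0006
```

Run:
```python
from workcell import bot
import cv2
c=bot.camera("scene")["image"][:,:,::-1]; cv2.imwrite("pics/s2.png",cv2.resize(c[180:330,180:380],None,fx=4,fy=4,interpolation=2))
for i in range(1): print(bot.sense()["eef_pos"],bot.sense()["contact_force"])
```

```text
[0.48775809 0.12067256 0.08576565] [-0.512012    0.09901201  1.01952523]
```

View pics/s2.png

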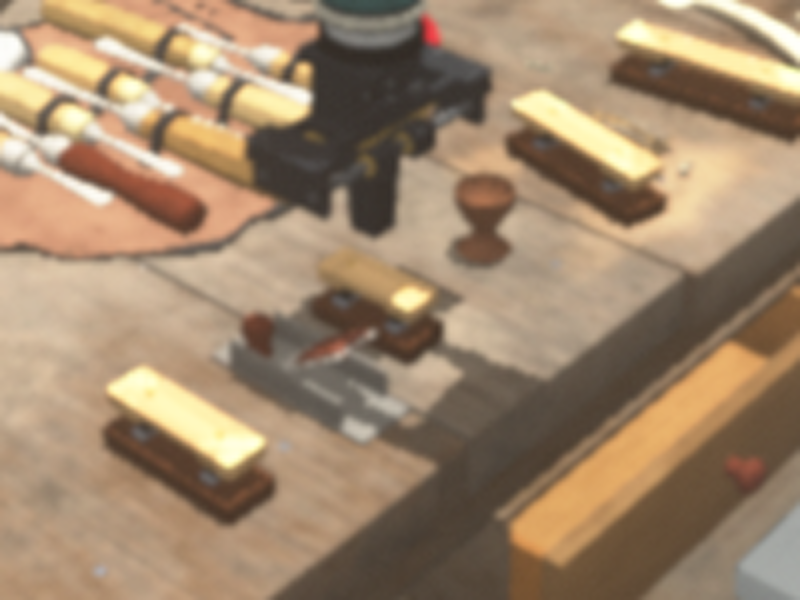

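The closed fingertips at crop (375,230) sit above the shortest bar's centre at (375,285). I'll descend by force from here.

```bash
python3 -m jog '[[0,0,0.01,0,0,0,0],[0,0,0.01,0,0,0,0],[0,0,0.01,0,0,0,0],[0,0,0.003,0,0,0,0],[0,0,0,0,0,0,0],[0,0,0,0,0,0,0],[0,0,0,0,0,0,0]]'
python3 -m jog '[[0,0,0.002,0,0,0,0],[0,0,0.002,0,0,0,0],[0,0,0,0,0,0,0],[0,0,0,0,0,0,0]]'
```

```text
time_s: 4.48
eef_pos: [0.4861, 0.1205, 0.0506]
ee_rot: [[-0.0, -0.0, 1.0], [-1.0, -0.0, -0.0], [0.0, -1.0, -0.0]]
contact_force: [0.8, -0.2, 0.7]
opening: 0.0004
time_s: 4.82
eef_pos: [0.4867, 0.1206, 0.0471]
ee_rot: [[-0.0, 0.001, 1.0], [-1.0, 0.0, -0.0], [-0.0, -1.0, 0.001]]
contact_force: [1.1, 1.1, 1.7]
opening: 0.0004
```

```bash
python3 -m jog '[[0,0,0.002,0,0,0,0],[0,0,0,0,0,0,0],[0,0,0,0,0,0,0]]'
python3 -m jog '[[0,0,0.0015,0,0,0,0],[0,0,0,0,0,0,0],[0,0,0,0,0,0,0]]'
```

```text
time_s: 5.07
eef_pos: [0.4867, 0.1206, 0.0451]
ee_rot: [[-0.0, 0.001, 1.0], [-1.0, 0.0, -0.0], [-0.0, -1.0, 0.001]]
contact_force: [1.5, -0.2, 3.0]
opening: 0.0005
time_s: 5.32
eef_pos: [0.4867, 0.1206, 0.0435]
ee_rot: [[-0.0, 0.001, 1.0], [-1.0, 0.0, -0.0], [-0.0, -1.0, 0.001]]
contact_force: [1.7, 1.5, 3.7]
opening: 0.0004
```

The dip is about 4.5 mm at about 4 N, which matches the stated spring. Lifting now.

```bash
python3 -m jog '[[0,0,-0.005,0,0,0,0],[0,0,-0.01,0,0,0,0],[0,0,-0.02,0,0,0,0],[0,0,-0.03,0,0,0,0],[0,0,-0.035,0,0,0,0],[0,0,0,0,0,0,0],[0,0,0,0,0,0,0],[0,0,0,0,0,0,0]]'
python3 - <<'E'
from workcell import bot
import cv2
c=bot.camera("scene")["image"][:,:,::-1]; cv2.imwrite("pics/s3.png",cv2.resize(c[180:330,180:380],None,fx=4,fy=4,interpolation=2))
E
```

```text
time_s: 5.98
eef_pos: [0.4853, 0.1204, 0.143]
ee_rot: [[-0.0, -0.001, 1.0], [-1.0, -0.0, -0.0], [0.0, -1.0, -0.001]]
contact_force: [0.1, -0.4, -0.1]
opening: 0.0006
```

View pics/s3.png

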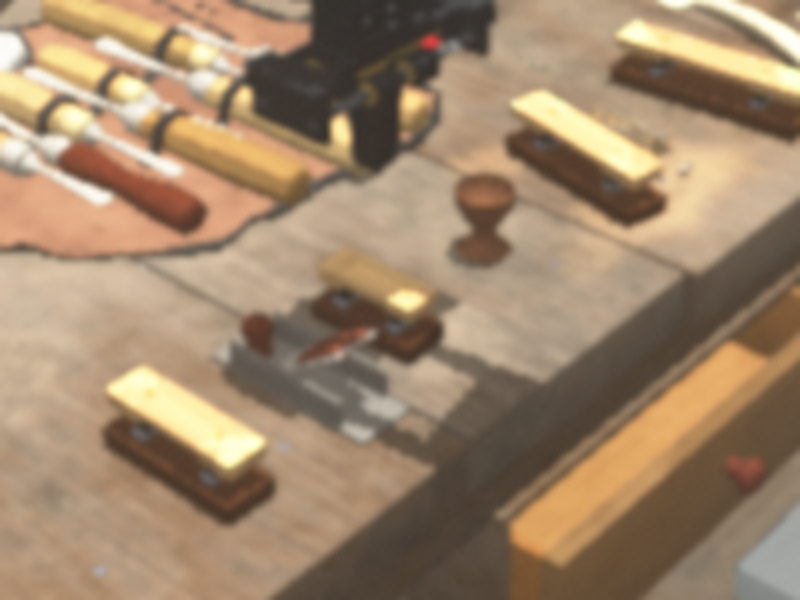

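The shortest bar is back up at (375,285) and its block hasn't moved. On to the second bar.

```bash
python3 -m jog '[[0,-0.034,0,-0.0015,0,0,0],[0,-0.034,0,-0.0015,0,0,0],[0,-0.034,0,-0.0015,0,0,0],[0,-0.034,0,-0.0015,0,0,0],[0,-0.034,0,-0.0015,0,0,0],[0,-0.0325,0,-0.0015,0,0,0],[0,0,0,0,0,0,0],[0,0,0,0,0,0,0],[0,0,0,0,0,0,0]]'
python3 -m jog '[[0,0,0.03,0,0,0,0],[0,0,0.03,0,0,0,0],[0,0,0.02,0,0,0,0],[0,0,0.01,0,0,0,0],[0,0,0.003,0,0,0,0],[0,0,0,0,0,0,0],[0,0,0,0,0,0,0],[0,0,0,0,0,0,0],[0,0,0,0,0,0,0]]'
```

```text
time_s: 6.78
eef_pos: [0.4758, 0.322, 0.1412]
ee_rot: [[0.001, -0.003, 1.0], [-1.0, -0.003, 0.001], [0.003, -1.0, -0.003]]
contact_force: [0.4, -0.0, 0.4]
opening: 0.0005
time_s: 7.53
eef_pos: [0.4784, 0.3237, 0.0519]
ee_rot: [[-0.0, 0.003, 1.0], [-1.0, 0.002, -0.0], [-0.002, -1.0, 0.003]]
contact_force: [0.3, -0.4, 0.1]
opening: 0.0005
```

```bash
python3 -m jog '[[0,0,0,0,0,0,0],[0,0,0.002,0,0,0,0],[0,0,0.002,0,0,0,0],[0,0,0,0,0,0,0],[0,0,0,0,0,0,0]]'
python3 -m jog '[[0,0,0.002,0,0,0,0],[0,0,0,0,0,0,0],[0,0,0,0,0,0,0]]'
```

```text
time_s: 7.95
eef_pos: [0.4776, 0.3234, 0.0465]
ee_rot: [[-0.0, 0.001, 1.0], [-1.0, 0.001, -0.0], [-0.001, -1.0, 0.001]]
contact_force: [-0.3, 0.5, 1.6]
opening: 0.0006
time_s: 8.2
eef_pos: [0.4776, 0.3234, 0.0445]
ee_rot: [[-0.0, 0.001, 1.0], [-1.0, 0.001, -0.0], [-0.001, -1.0, 0.001]]
contact_force: [0.4, 0.7, 3.1]
opening: 0.0004
```

```bash
python3 -m jog '[[0,0,0.001,0,0,0,0],[0,0,0,0,0,0,0],[0,0,0,0,0,0,0]]'
python3 -m jog '[[0,0,-0.005,0,0,0,0],[0,0,-0.01,0,0,0,0],[0,0,-0.02,0,0,0,0],[0,0,-0.03,0,0,0,0],[0,0,-0.035,0,0,0,0],[0,0,0,0,0,0,0],[0,0,0,0,0,0,0],[0,0,0,0,0,0,0]]'
python3 - <<'E'
from workcell import bot
import cv2
c=bot.camera("scene")["image"][:,:,::-1]; cv2.imwrite("pics/s4.png",cv2.resize(c[180:330,180:380],None,fx=4,fy=4,interpolation=2))
E
```

```text
time_s: 8.45
eef_pos: [0.4776, 0.3234, 0.0436]
ee_rot: [[-0.0, 0.001, 1.0], [-1.0, 0.001, -0.0], [-0.001, -1.0, 0.001]]
contact_force: [0.6, 1.4, 2.9]
opening: 0.0003
time_s: 9.12
eef_pos: [0.4764, 0.3225, 0.1429]
ee_rot: [[-0.0, -0.001, 1.0], [-1.0, -0.001, -0.0], [0.001, -1.0, -0.001]]
contact_force: [0.9, -0.7, -0.3]
opening: 0.0004
```

View pics/s4.png

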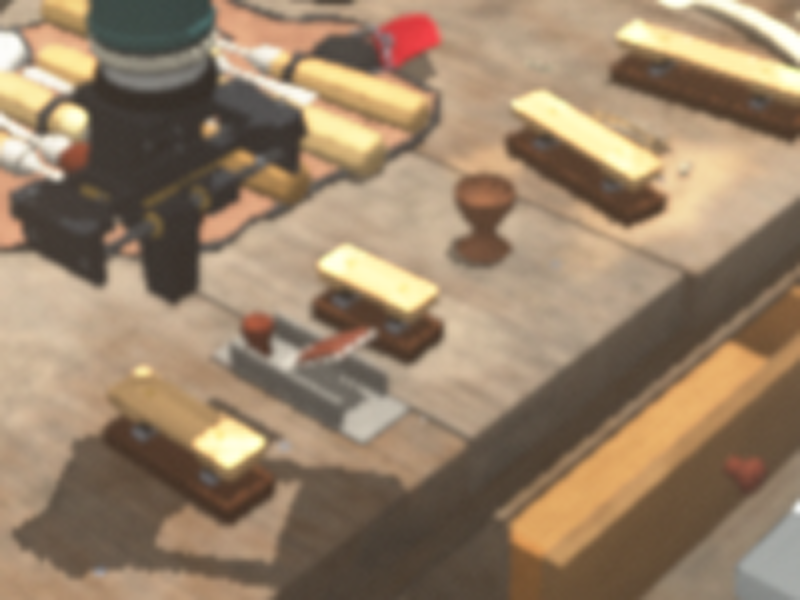

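The second bar is back up at (185,420) in the crop, and its block and the plane haven't moved. Next is the third bar.

```bash
python3 -m jog '[[0,0.033,0,0.001,0,0,0],[0,0.033,0,0.001,0,0,0],[0,0.033,0,0.001,0,0,0],[0,0.033,0,0.001,0,0,0],[0,0.033,0,0.001,0,0,0],[0,0.033,0,0.001,0,0,0],[0,0.033,0,0.001,0,0,0],[0,0.033,0,0.001,0,0,0],[0,0.033,0,0.001,0,0,0],[0,0.033,0,0.001,0,0,0],[0,0.033,0,0.001,0,0,0],[0,0.033,0,0.001,0,0,0],[0,0.033,0,0.002,0,0,0],[0,0.037,0,0.002,0,0,0],[0,0,0,0,0,0,0],[0,0,0,0,0,0,0],[0,0,0,0,0,0,0]]'
python3 -m jog '[[0,0,0.03,0,0,0,0],[0,0,0.03,0,0,0,0],[0,0,0.02,0,0,0,0],[0,0,0.01,0,0,0,0],[0,0,0.003,0,0,0,0],[0,0,0,0,0,0,0],[0,0,0,0,0,0,0],[0,0,0,0,0,0,0],[0,0,0,0,0,0,0],[0,0,0,0,0,0,0]]'
python3 -m jog '[[0,0,0.002,0,0,0,0],[0,0,0.002,0,0,0,0],[0,0,0,0,0,0,0],[0,0,0,0,0,0,0]]'
```

```text
time_s: 10.58
eef_pos: [0.4916, -0.1424, 0.1415]
ee_rot: [[-0.001, -0.003, 1.0], [-1.0, 0.002, -0.001], [-0.002, -1.0, -0.003]]
contact_force: [-0.1, 0.3, 0.5]
opening: 0.0003
time_s: 11.42
eef_pos: [0.494, -0.1433, 0.0514]
ee_rot: [[-0.0, 0.002, 1.0], [-1.0, -0.001, -0.0], [0.001, -1.0, 0.002]]
contact_force: [0.0, 0.1, -0.3]
opening: 0.0006
time_s: 11.75
eef_pos: [0.4936, -0.1433, 0.0465]
ee_rot: [[-0.0, 0.001, 1.0], [-1.0, -0.0, -0.0], [0.0, -1.0, 0.001]]
contact_force: [1.0, -0.9, 2.7]
opening: 0.0004
```

```bash
python3 -m jog '[[0,0,0.002,0,0,0,0],[0,0,0,0,0,0,0],[0,0,0,0,0,0,0]]'
python3 -m jog '[[0,0,0.001,0,0,0,0],[0,0,0,0,0,0,0],[0,0,0,0,0,0,0]]'
python3 -m jog '[[0,0,-0.005,0,0,0,0],[0,0,-0.01,0,0,0,0],[0,0,-0.02,0,0,0,0],[0,0,-0.03,0,0,0,0],[0,0,-0.035,0,0,0,0],[0,0,-0.03,0,0,0,0],[0,0,0,0,0,0,0],[0,0,0,0,0,0,0],[0,0,0,0,0,0,0],[0,0,0,0,0,0,0]]'
python3 - <<'E'
from workcell import bot
import cv2
c=bot.camera("scene")["image"][:,:,::-1]; cv2.imwrite("pics/s5.png",cv2.resize(c[150:300,200:400],None,fx=4,fy=4,interpolation=2))
c=bot.camera("top")["image"][:,:,::-1]; cv2.imwrite("pics/t5.png",cv2.resize(c[190:310,120:420],None,fx=2.6,fy=2.6,interpolation=2))
E
```

```text
time_s: 12.0
eef_pos: [0.4936, -0.1432, 0.0445]
ee_rot: [[-0.0, 0.001, 1.0], [-1.0, -0.0, -0.0], [0.0, -1.0, 0.001]]
contact_force: [0.4, -1.9, 3.0]
opening: 0.0007
time_s: 12.25
eef_pos: [0.4935, -0.1432, 0.0435]
ee_rot: [[-0.0, 0.001, 1.0], [-1.0, -0.0, -0.0], [0.0, -1.0, 0.001]]
contact_force: [0.4, -0.1, 4.1]
opening: 0.0005
time_s: 13.08
eef_pos: [0.4913, -0.1423, 0.1713]
ee_rot: [[-0.0, -0.004, 1.0], [-1.0, 0.001, -0.0], [-0.001, -1.0, -0.004]]
contact_force: [0.8, -1.1, 0.0]
opening: 0.0006
```

View pics/s5.png

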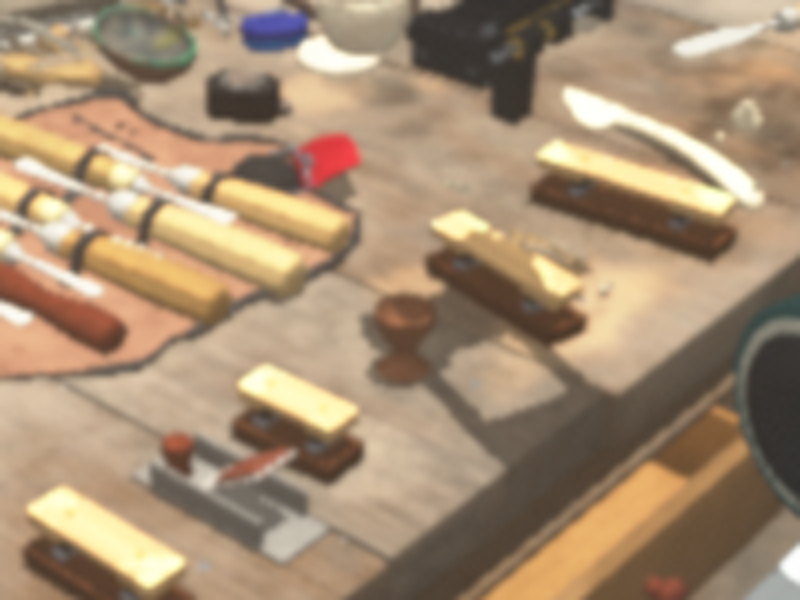

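View pics/t5.png

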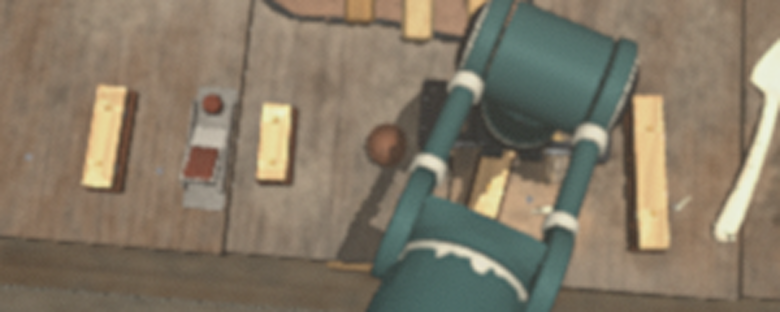

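In the scene crop all four bars are up: third (505,255), longest (635,180), shortest (298,400), second (105,540). Their blocks and the bystanders haven't moved, and the fingers at (512,100) are clear.

```bash
python3 -c "
from workcell import bot
print(bot.job_done())"
```

```text
the job is handed in; nothing more can be done
None
```

I tapped the three shorter bars at their centres with the closed fingertips, in the order shortest, second, third. I handed the job in soon after 13 s on the robot's clock, well inside the 51 s limit.

- **Dips:** each bar went down about 4.5 mm, with the fingertips reaching z ≈ 0.0435 m from an untouched top of 0.048 m. At that depth the measured force was 3.7, 2.9 and 4.1 N. The stated spring would give about 4.2 N, and 8 N puts a bar on its stop. The 2.9 N on the second bar is low, but force readings scatter by about 1 N.
- **Spring back:** I lifted the fingers about 100 mm clear after each tap. A picture taken then showed each bar back up before I moved on.
- **Surroundings:** in the last pictures the longest bar was untouched, and the blocks and other items looked unmoved. The arm hid part of the third bar in the top view, so I checked that one in the scene view only. The fingers ended about 0.17 m above the bench, touching nothing.

No checks failed. These are my own checks, as the hand-in reports no verdict.

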